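# Set out the blending board

### The job

Set out the wooden board for the next blending trial, each thing standing upright and flat in the middle of its own pocket: the beaker between the timer and the roll of tape, the white jar with the black lid behind the timer, the dropper bottle behind the tape, and the dark tin behind the beaker, between the jar and the dropper bottle (behind means in the row farther from the robot). Cover the beaker by setting the steel dish on top of it, hollow side up, level and centred. Leave the cork and the atomiser where they stand.

Things in the scene. Friction and masses are not known exactly. Their poses are not given: they have to be found in the camera images.
- board: Wooden board fixed flat on the worktop, 192 (x) x 284 (y) x 12 mm, turned up to 17 deg. Six square pockets 71 x 71 mm, floor 7 mm above the worktop, 5 mm deep. Origin: centre of underside; +x away from the robot, +y to its left. Pocket centres: x = -46 mm (front row) or +46 mm (back row); y = +92 (left), 0, -92 mm (right). At the start only the two front end pockets are filled (timer, tape).
- timer: Flat bench timer with a small display and three buttons, 58 x 62 x 18 mm, fixed in one end pocket of the front row (left or right, varies). Origin: centre of its underside.
- tape: Roll of label tape lying flat, 66 mm diameter, 19 mm high, fixed in the other end pocket of the front row. Origin: centre of its underside.
- beaker: Loose empty glass beaker standing upright, 72 mm high, body 50 mm in diameter, rim (61 to 72 mm up) flared to 55 mm, with a pouring lip towards its own -y. Origin: on its underside; the centre of the round body and of the mouth lies 2 to 3 mm from it towards own +y. z up. About 55 g. Grip it high, pads at the rim: gripped low, the flare meets the fingers behind the pads.
- jar: Loose low jar with a white body 52 mm in diameter and a wider black screw lid of 55 mm (lid from 28 mm up), 44 mm high in all; the lid is fixed on. Origin: centre of its underside, z up. About 90 g.
- tin: Loose round dark tin with a press lid, 51 mm in diameter over the rim, 48 mm high, all dark; the lid is fixed on. Origin: centre of its underside, z up. About 120 g.
- dropper: Loose brown glass dropper bottle, standing; glass body 33 mm in diameter up to about 50 mm, narrowing above to a black dropper cap (22 mm wide, 62 to 78 mm up) and a rubber teat, 94 mm high in all. Origin: centre of its underside, z up. About 60 g.
- dish: Loose shallow round stainless-steel weighing dish lying hollow side up, 62 mm across the rim, 48 mm across the base, 13 mm high, wall sloping outward. Origin: centre of its underside, z up. About 25 g. Set level on the beaker's mouth its base sinks in a little and the sloping wall rests on the rim, its underside about 67 mm above the beaker's.
- cork: Bystander: loose tapered cork, 26 mm across, 25 mm high, standing near the front edge of the worktop. Origin: centre of its underside.
- atomiser: Bystander: loose small square glass atomiser with a black cap, 24 x 32 x 70 mm, standing behind the left end of the board. Origin: centre of its underside.
Not all that is in view belongs to the job. Leave any purple or turquoise look-alike of the tin alone.

How it is judged:
By the outcome, as a careful person would: the job done as asked, in the order asked, and still so for the second after the job is handed in, with the robot touching nothing.
It also fails if it takes over 128 s, if anything falls off the work surface, if the arm or the gripper's body presses on something with over 40 N, if the wrist force passes 120 N, or if a joint passes its speed limit or range.

### The arm

A 6-joint arm with a two-finger parallel gripper is mounted at the origin on a cart in front of the work surface, level with it; the furniture and walls round the work are solid. World frame = base frame: x ahead of the robot, y to its left, z up, the work surface at z = 0. Lengths are in m, angles in rad, forces in N, time in s.
With the tool pointing down it reaches from about 0.35 to 0.975 m from the base axis. Payload 7.1 kg.
Tool frame: the origin (TCP) lies midway between the tips of the shut fingers; the grasp point (between the pads) lies 19 mm behind it; z points along the fingers, y is the line along which they close (so a half turn about z gives the same grasp; the last joint's range is limited). The gripper opens to 88 mm and grips with 3 to 60 N. Pads are 20 mm wide; open, the fingers measure 115 mm over their backs; the gripper's body (75 mm by 178 mm) begins 61 mm behind the grasp point.
Start: joints at [1.111, 0.423, 1.63, -0, 1.089, -0.019], TCP at [0.267, 0.565, 0.191] pointing down, gripper open.
Joint ranges: [-3, 3], [-0.9, 2.11], [0.09, 2.58], [-1.31, 4.45], [0.11, 2.69], [-2.54, 2.54]. Speed limits (rad/s): [2.39, 2.39, 3.01, 3.14, 3.14, 3.14].

### API

Orientations are given as a unit quaternion [w, x, y, z].
In Python, from station import move_pose, movel, movej, command_gripper, wait, inverse_kinematics, read_camera, camera_info, MotionError, job_done, get_time, get_joint_pos, get_qvel, get_effort, get_tcp_pos, get_ee_rot, get_ft_force, get_ft_torque, get_grip_width, get_finger_force gives the robot as it stands. Calls block until the motion is done:
- move_pose(position, orientation): joint-space move of the TCP to a pose.
- movel(position, frame=None, v=0.15, until_force=None): straight line of the TCP; frame=None keeps the orientation; v is the mean speed in m/s. With until_force (N) it stops when the force on the tool has changed by that much, and returns True; else False.
- movej(angles): joint-space move.
- command_gripper(opening): opening from 0.0 (shut) to 1.0 (fully open); the grip force is fixed at half the most; returns when the fingers have stopped.
- wait(seconds).
- inverse_kinematics(position, orientation): joint angles nearest the present ones, or None.
- read_camera(name): name is "side" or "top" or "wrist"; returns the picture (384x512x3 uint8, red, green, blue); there is no depth.
- camera_info(name): a dict with "intrinsics" (3x3 intrinsics, pixels), "T" (4x4, takes a point from camera to world coordinates); the wrist camera has in their place "tool_from_camera" (4x4, takes a point from camera to tool coordinates, whose origin is the TCP and whose axes are the flange's). Camera axes: x right, y up, looking along -z (the intrinsics and any distortion apply to the point x, -y, -z); pixel columns grow to the right and rows downward; lengths in m; the calibration is good to about 2 mm. A picture is of the moment at which its call begins: read the wrist's pose just before it. camera_info takes no time and is no camera call.
A pose or a line that the arm cannot do raises MotionError and nothing moves.
- job_done(): hands the job in; it is judged then, once.
Readings, each from a call of its own:
- get_time(): time.
- get_joint_pos(): joint angles.
- get_qvel(): joint speeds.
- get_effort(): joint torques, N m.
- get_tcp_pos(): TCP position.
- get_ee_rot(): TCP orientation.
- get_ft_force(): force on the tool from outside, world axes, zero at the start.
- get_ft_torque(): the same for the moment, N m.
- get_grip_width(): opening from 0.0 (shut) to 1.0 (fully open).
- get_finger_force(): force on a finger pad.
Only numpy, scipy, OpenCV 4.12 (cv2) and the standard library are available. Lean on these libraries where they do the work, as an engineer would, in place of code of your own. Each camera call takes 0.05 s, during which the arm holds its last target. There are 200 camera calls.

## Working session

There is one attempt and no reset: what is moved stays moved. The work goes in short steps, each a Python script; the robot and the scene stay as the last script left them, time stands still between calls to the robot, and variables do not carry over. Pictures are saved under pics/ and viewed, at most 14 in all, crops included, and the job is handed in when it is done.

```bash
mkdir -p pics; ls; python3 - <<'E'
from station import *
import cv2, numpy as np
np.set_printoptions(precision=4,suppress=True)
for n in("top","side"):
    im=read_camera(n); cv2.imwrite(f"pics/{n}0.png",cv2.resize(im[:,:,::-1],(800,600),interpolation=cv2.INTER_CUBIC)); cv2.imwrite(f"raw_{n}0.png",im[:,:,::-1])
    print(n,camera_info(n))
print(camera_info("wrist"),get_tcp_pos(),get_ee_rot(),get_time())
E
```

```text
pics
top {'intrinsics': array([[419.1142,   0.    , 256.8938],
       [  0.    , 419.1142, 199.8203],
       [  0.    ,   0.    ,   1.    ]]), 'T': array([[-0.0315,  0.9731, -0.2282,  0.1709],
       [-0.9995, -0.0318,  0.0026,  0.1276],
       [-0.0047,  0.2282,  0.9736,  1.5314],
       [ 0.    ,  0.    ,  0.    ,  1.    ]])}
side {'intrinsics': array([[370.3387,   0.    , 254.4782],
       [  0.    , 370.3387, 190.6177],
       [  0.    ,   0.    ,   1.    ]]), 'T': array([[-0.9998,  0.0061,  0.018 ,  0.5471],
       [ 0.0103, -0.6213,  0.7835,  0.9174],
       [ 0.016 ,  0.7835,  0.6211,  0.6994],
       [ 0.    ,  0.    ,  0.    ,  1.    ]])}
{'intrinsics': array([[304.6776,   0.    , 250.5913],
       [  0.    , 304.6776, 194.0218],
       [  0.    ,   0.    ,   1.    ]]), 'tool_from_camera': array([[ 0.0003,  0.968 ,  0.2508,  0.067 ],
       [ 1.    , -0.0005,  0.0006, -0.0005],
       [ 0.0007,  0.2508, -0.968 , -0.1949],
       [ 0.    ,  0.    ,  0.    ,  1.    ]])} [0.2664 0.5648 0.1903] [-0.0002  0.2186  0.9758 -0.0006] 0.1
```

View pics/top0.png

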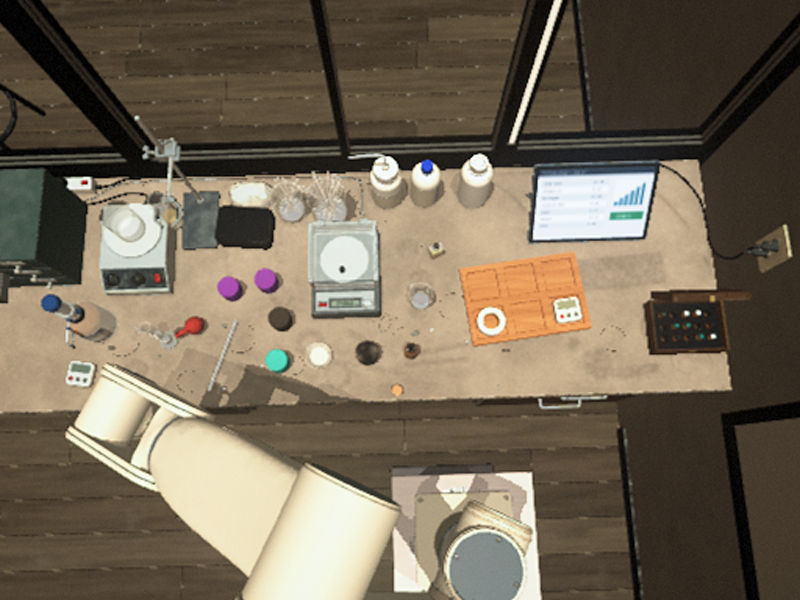

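View pics/side0.png

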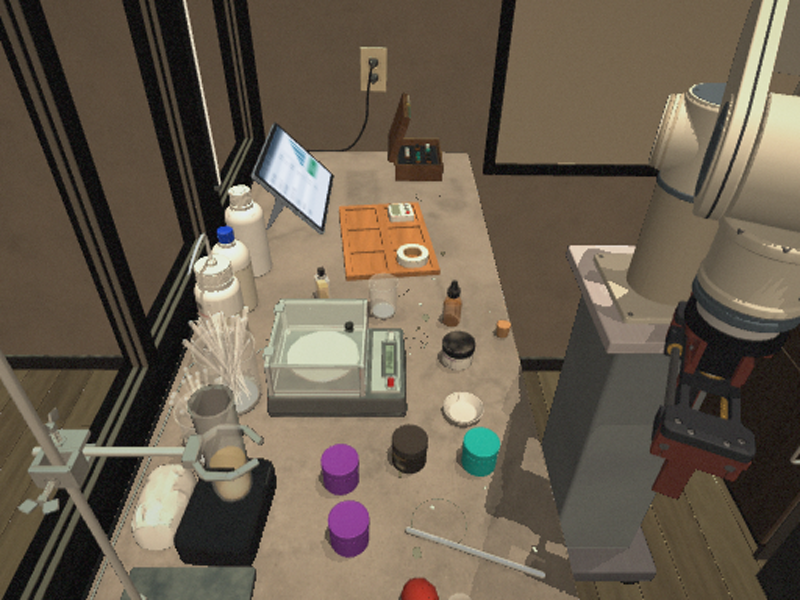

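The top view (800 px scale) shows these candidates:
- **Tin:** the dark tin at (280,318). Look-alikes are purple at (230,288) and (266,280), and turquoise at (277,360).
- **Jar:** black lid at (368,352).
- **Dish:** (319,355). The white balance pan at (345,258) could be mistaken for it.
- **Beaker:** (420,295). The glassware at the back is not it.
- **Dropper:** (412,350). The atomiser is at (436,249).
- **Timer and tape:** timer on the right at (567,310), tape on the left at (490,321). The other timer at (80,374) is a distractor.

Next I'll localise roughly and take close wrist views.

```bash
cat > h.py <<'E'
from station import *
import cv2, numpy as np
from scipy.spatial.transform import Rotation as R
np.set_printoptions(precision=4,suppress=True)
def q(yaw=0.):  # tool down, tool x at yaw from world x
    r=R.from_euler('z',yaw)*R.from_quat([1,0,0,0]); x,y,z,w=r.as_quat(); return [w,x,y,z]
def wristT():
    p=get_tcp_pos(); w,x,y,z=get_ee_rot(); T=np.eye(4); T[:3,:3]=R.from_quat([x,y,z,w]).as_matrix(); T[:3,3]=p
    return T@np.array(camera_info("wrist")["tool_from_camera"])
def back(px,z,T,K):  # pixels (raw 512x384) -> world xy at height z
    px=np.atleast_2d(px).astype(float); d=np.c_[(px[:,0]-K[0,2])/K[0,0],-(px[:,1]-K[1,2])/K[1,1],-np.ones(len(px))]@T[:3,:3].T
    return (T[:3,3]+d*((z-T[2,3])/d[:,2])[:,None])
def proj(P,T,K):
    c=(np.atleast_2d(P)-T[:3,3])@T[:3,:3]; return np.c_[K[0,2]+K[0,0]*c[:,0]/-c[:,2],K[1,2]+K[1,1]*c[:,1]/c[:,2]]
def snap(name):
    T=wristT(); im=read_camera("wrist"); cv2.imwrite(f"raw_{name}.png",im[:,:,::-1]); np.save(f"T_{name}.npy",T)
    cv2.imwrite(f"pics/{name}.png",cv2.resize(im[:,:,::-1],(800,600),interpolation=cv2.INTER_CUBIC))
E
python3 - <<'E'
from h import *
c=camera_info("top");T,K=c["T"],c["intrinsics"]
for n,u,v,z in [("tin",280,313,.048),("dish",319,355,.013),("jar",368,349,.044),("drop",412,346,.08),("beak",420,288,.072),("tape",490,321,.026),("timer",567,310,.025),("cork",397,390,.025),("atom",436,246,.07)]+[("bc",a,b,.012) for a,b in((459,268),(576,253),(591,328),(473,345))]+[("bal",a,b,.05) for a,b in ((310,222),(380,222),(382,318),(313,316))]:
    print(n,back((u*.64,v*.64),z,T,K)[0])
move_pose([.42,.27,.22],q()); snap("w1")
move_pose([.42,0.02,.25],q()); snap("w2"); print(get_time())
E
```

```text
tin [0.526  0.4062 0.048 ]
dish [0.4301 0.3201 0.013 ]
jar [0.4351 0.2033 0.044 ]
drop [0.4324 0.1024 0.08  ]
beak [0.569 0.079 0.072]
tape [ 0.4958 -0.084   0.026 ]
timer [ 0.5167 -0.2675  0.025 ]
cork [0.3408 0.1395 0.025 ]
atom [0.6704 0.0375 0.07  ]
bc [ 0.6324 -0.0192  0.012 ]
bc [ 0.6611 -0.3054  0.012 ]
bc [ 0.4741 -0.3237  0.012 ]
bc [ 0.4424 -0.0424  0.012 ]
bal [0.7479 0.3362 0.05  ]
bal [0.7423 0.168  0.05  ]
bal [0.5059 0.1691 0.05  ]
bal [0.5159 0.3291 0.05  ]
3.0417
```

View pics/w1.png

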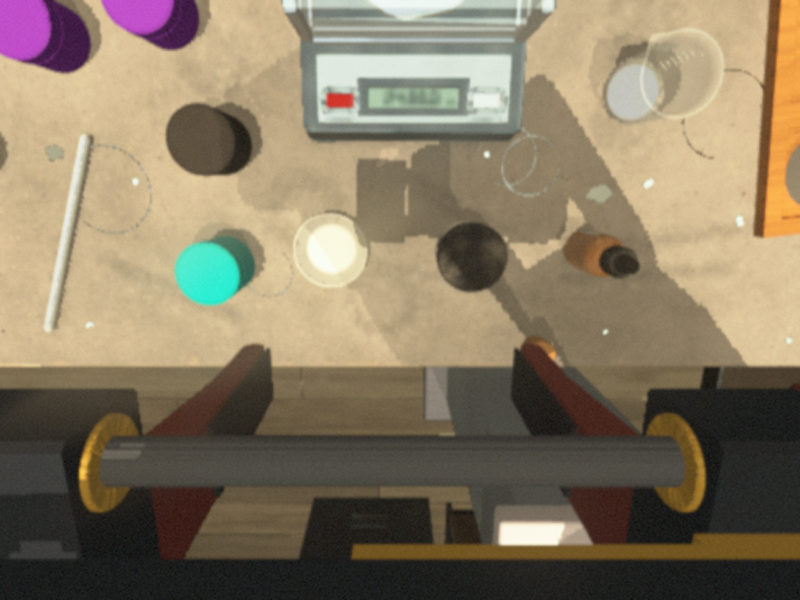

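View pics/w2.png

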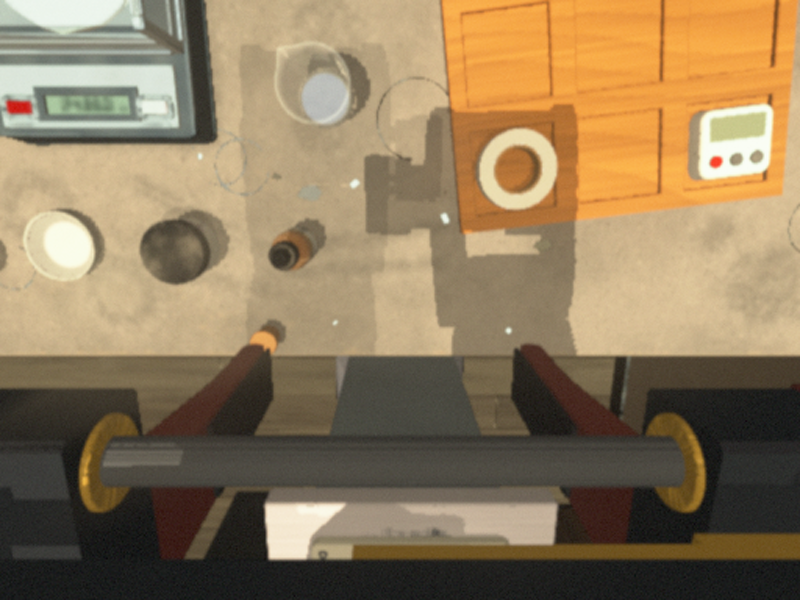

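w1 and w2 show the following (800 px scale):
- **Tin:** top at about (198,138) in w1.
- **Dish:** (330,250) in w1.
- **Jar:** lid at (472,256) in w1 and (175,250) in w2.
- **Dropper:** teat at (625,262) in w1 and (284,257) in w2.
- **Beaker:** mouth at (683,72) in w1 and (313,82) in w2. The lip points up-left, which is +x +y.
- **Tape and timer:** tape at (517,168) and timer at (733,141), both in w2.

Next I'll take one view of the whole board and fit it.

```bash
python3 - <<'E'
from h import *
K=camera_info("wrist")["intrinsics"]
move_pose([.45,-.15,.33],q()); snap("w3")
T1,T2,T3=[np.load(f"T_w{i}.npy") for i in(1,2,3)]
s=.64
for n,u,v,z,T in [("tin1",198,138,.048,T1),("dish1 rim",330,250,.013,T1),("jar1",472,256,.044,T1),("jar2",175,250,.044,T2),("teat1",625,262,.094,T1),("teat2",284,257,.094,T2),("dropbase1",590,253,.03,T1),
 ("bmouth1",683,72,.072,T1),("bmouth2",315,83,.072,T2),("bbase1",634,92,.002,T1),("bbase2",326,98,.002,T2),("lip1",650,38,.072,T1),("lip2",280,50,.072,T2),("dish2",60,245,.013,T2),("tape2",517,168,.026,T2),("timer2",733,141,.025,T2)]:
    print(n,back((u*s,v*s),z,T,K)[0,:2])
im=cv2.imread("raw_w3.png"); h=cv2.cvtColor(im,cv2.COLOR_BGR2HSV)
m=((h[...,0]>5)&(h[...,0]<17)&(h[...,1]>165)&(h[...,2]>60)).astype(np.uint8)*255
m[225:]=0
m=cv2.morphologyEx(m,cv2.MORPH_CLOSE,np.ones((7,7)))
c=max(cv2.findContours(m,0,2)[0],key=cv2.contourArea); hull=cv2.convexHull(c)
b=back(hull[:,0,:],.012,T3,K)[:,:2].astype(np.float32); r=cv2.minAreaRect(b); print(r,cv2.contourArea(c))
p=proj(np.c_[cv2.boxPoints(r),np.full(4,.012)],T3,K)
o=cv2.resize(im,(800,600),interpolation=cv2.INTER_CUBIC); cv2.polylines(o,[np.int32(p/s)],1,(0,255,0),1)
a=cv2.resize(cv2.imread("raw_w2.png")[20:90,160:250],(360,280),interpolation=cv2.INTER_CUBIC); o[320:,440:]=a
cv2.imwrite("pics/w3b.png",o)
E
```

```text
tin1 [0.5183 0.4106]
dish1 rim [0.4313 0.3213]
jar1 [0.4312 0.206 ]
jar2 [0.4317 0.2025]
teat1 [0.435  0.1101]
teat2 [0.4338 0.0993]
dropbase1 [0.4316 0.1077]
bmouth1 [0.5582 0.0767]
bmouth2 [0.557  0.0748]
bbase1 [0.5575 0.0745]
bbase2 [0.5577 0.0762]
lip1 [0.5785 0.1013]
lip2 [0.5786 0.0988]
dish2 [0.4318 0.3206]
tape2 [ 0.499  -0.0868]
timer2 [ 0.5209 -0.2664]
((0.5550902485847473, -0.17276866734027863), (0.18993405997753143, 0.28296810388565063), 6.93719482421875) 21861.5
```

View pics/w3b.png

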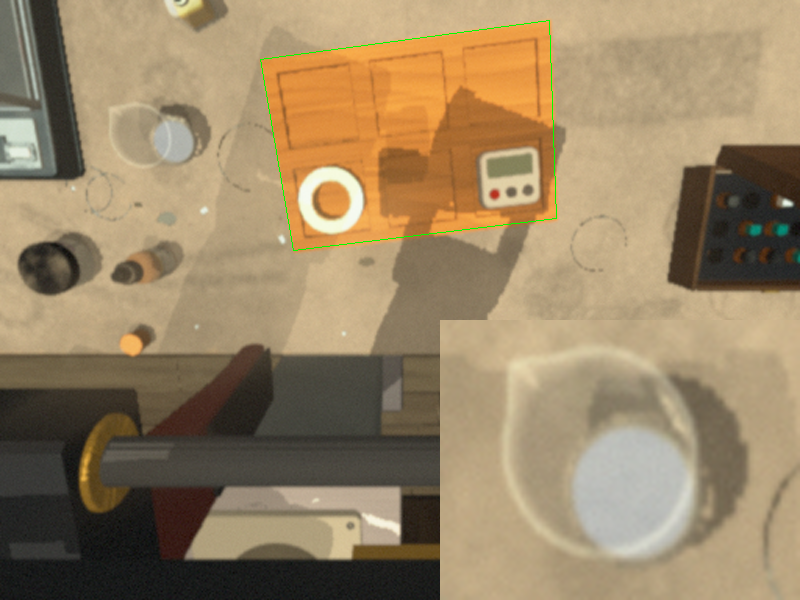

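The board fits well: centre (0.5551, -0.1728), yaw +6.94°, 190×283 mm, with the tape and timer where that predicts. The inset shows the beaker's lip pointing up-left, at a yaw of about 47°. I'll place the beaker first.

```bash
cat >> h.py <<'E'
B=np.array([.5551,-.1728]); BY=np.deg2rad(6.94)
def pocket(x,y): return B+[x*np.cos(BY)-y*np.sin(BY), x*np.sin(BY)+y*np.cos(BY)]
def bestq(p,deg):
    c=[(inverse_kinematics(list(p),q(np.deg2rad(deg+k))),q(np.deg2rad(deg+k))) for k in(-180,0,180)]
    return min((x for x in c if x[0] is not None),key=lambda x:abs(x[0][5]))[1]
def over(xy,z,deg): p=[*xy,z]; move_pose(p,bestq(p,deg))
def pick(xy,zt,deg,up=.20,op=1.0):
    over(xy,up,deg); command_gripper(op); movel([*xy,zt+.03],v=.2); movel([*xy,zt],v=.08)
    command_gripper(0.); print("width mm",get_grip_width()*88,"F",get_finger_force()); movel([*xy,up],v=.2)
def place(xy,zt,deg,up=.20):
    over(xy,up,deg); print("width",get_grip_width()*88); movel([*xy,zt+.03],v=.2); hit=movel([*xy,zt],v=.04,until_force=6)
    print("hit",hit,get_tcp_pos()); command_gripper(1.0); wait(.2); movel([*xy,up],v=.2)
E
python3 - <<'E'
from h import *
pick((.5577,.0757),.047,47)
place(pocket(-.046,0),.0545,47-30)
over((.42,.2),.2,0)
t=camera_info; snap("w4"); print(get_time())
im=read_camera("side"); cv2.imwrite("pics/s1.png",cv2.resize(im[110:260,100:300,::-1],(800,600),interpolation=cv2.INTER_CUBIC))
E
```

```text
width mm 0.4095386784243646 F 0.0
width 0.5252384811340612
hit False [ 0.5095 -0.1784  0.0545]
15.6583
```

View pics/s1.png

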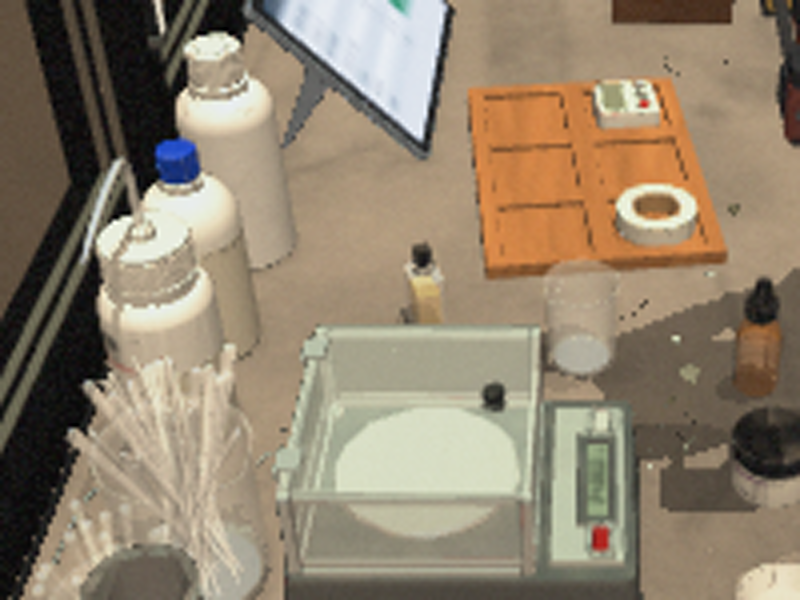

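The gripper shut on nothing, and the beaker is still where it was at (580,320) in this crop. I'll redo it step by step with a close look.

```bash
python3 - <<'E'
from h import *
xy=(.5577,.0757)
over(xy,.2,47); command_gripper(1.0); print(get_tcp_pos(),get_ee_rot(),get_grip_width())
movel([*xy,.077],v=.2); movel([*xy,.047],v=.08); print(get_tcp_pos(),get_ft_force())
snap("w5"); a=cv2.imread("pics/w5.png")
im=read_camera("side")[110:260,170:320,::-1]
a=np.hstack([cv2.resize(a,(400,300)),cv2.resize(im,(400,300),interpolation=cv2.INTER_CUBIC)]); cv2.imwrite("pics/w5b.png",a); print(get_time())
E
```

```text
[0.5576 0.0759 0.2001] [-0.      0.9169  0.399   0.    ] 0.9996274672017773
[0.5573 0.0756 0.0465] [1.5828 0.3028 0.334 ]
19.075
```

View pics/w5b.png

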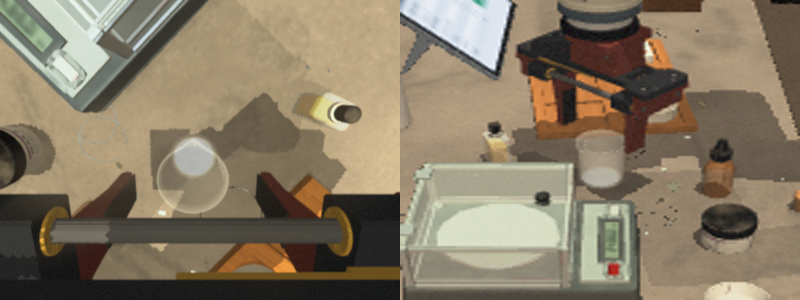

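The wrist view shows the mouth at (192,180), centred between the fingers. I'll close in small steps and watch the forces.

```bash
python3 - <<'E'
from h import *
for o in (.75,.68,.64,.6,.55):
    command_gripper(o); print(o,get_grip_width()*88,get_finger_force(),get_ft_force(),get_tcp_pos())
    if o-get_grip_width()<-.02: break
snap("w6");a=cv2.imread("pics/w6.png")
im=read_camera("side")[110:260,170:320,::-1]
cv2.imwrite("pics/w6b.png",np.hstack([cv2.resize(a,(400,300)),cv2.resize(im,(400,300),interpolation=cv2.INTER_CUBIC)])); print(get_time())
E
```

```text
0.75 66.21438459383467 0.0 [ 0.6551 -0.3425 -0.9374] [0.5577 0.0757 0.0471]
0.68 59.777375748330506 0.0 [-0.4278  0.1151  0.0242] [0.5577 0.0757 0.047 ]
0.64 56.28658089789144 0.0 [-0.163   0.4115  0.5877] [0.5577 0.0757 0.047 ]
0.6 52.84407955635148 0.0 [ 0.9499 -0.2593 -0.5031] [0.5577 0.0757 0.047 ]
0.55 48.510125676048496 0.0 [ 0.3963 -0.4171 -0.7298] [0.5577 0.0757 0.047 ]
20.9917
```

View pics/w6b.png

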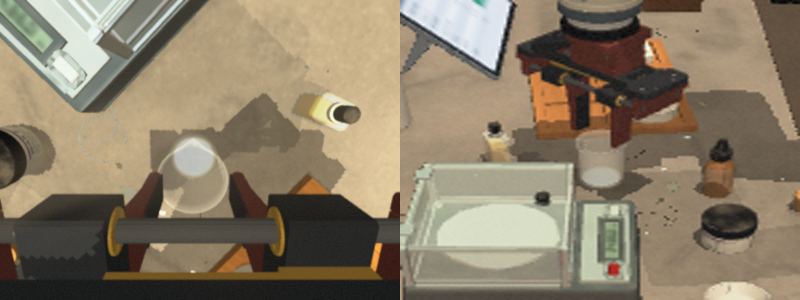

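At 48 mm opening there is still no contact. In the wrist view the fingertips project roughly 30 mm nearer the camera than the TCP should. In the side view the tip at (620,145) is level with the rim, where it should be 25 mm below it. I'll measure the actual tip height by touching the free worktop with the fingers shut.

```bash
python3 - <<'E'
from h import *
movel([.5577,.0757,.15],v=.2); command_gripper(0.); over((.45,.02),.1,0); movel([.45,.02,.012],v=.15)
print(get_tcp_pos(),get_ft_force(),get_joint_pos())
try:
    print(movel([.45,.02,-.05],v=.03,until_force=4),get_tcp_pos(),get_ft_force())
except MotionError as e: print(e)
movel([.45,.02,.1],v=.2); print(get_time())
E
```

```text
[0.4503 0.02   0.0123] [-0.0417  0.1212 -0.3397] [ 0.018   0.4921  2.1059 -0.      0.5434 -1.5527]
True [ 0.45    0.02   -0.0314] [-2.277  -0.1842  9.8381]
27.4833
```

The real fingertips are 30 mm short of the stated TCP, so I'll put that offset into the helpers and retry the beaker.

```bash
sed -i 's/zt+.03\]/zt]/; s/\[\*xy,zt\],v=.08/[*xy,zt-.030],v=.08/; s/\[\*xy,zt\],v=.04/[*xy,zt-.030],v=.04/' h.py; tail -9 h.py; python3 - <<'E'
from h import *
xy=(.5577,.0757)
pick(xy,.047,47)
if get_grip_width()*88>40:
    place(pocket(-.046,0),.0545,47-30)
    over((.43,.0),.25,0)
    snap("w7"); print(get_time())
E
```

```text
c=[(inverse_kinematics(list(p),q(np.deg2rad(deg+k))),q(np.deg2rad(deg+k))) for k in(-180,0,180)]
    return min((x for x in c if x[0] is not None),key=lambda x:abs(x[0][5]))[1]
def over(xy,z,deg): p=[*xy,z]; move_pose(p,bestq(p,deg))
def pick(xy,zt,deg,up=.20,op=1.0):
    over(xy,up,deg); command_gripper(op); movel([*xy,zt],v=.2); movel([*xy,zt-.030],v=.08)
    command_gripper(0.); print("width mm",get_grip_width()*88,"F",get_finger_force()); movel([*xy,up],v=.2)
def place(xy,zt,deg,up=.20):
    over(xy,up,deg); print("width",get_grip_width()*88); movel([*xy,zt],v=.2); hit=movel([*xy,zt-.030],v=.04,until_force=6)
    print("hit",hit,get_tcp_pos()); command_gripper(1.0); wait(.2); movel([*xy,up],v=.2)
width mm 52.180344076824916 F 30.000262723769993
width 52.356258134813636
hit True [ 0.5089 -0.1781  0.0241]
39.575
```

View pics/w7.png

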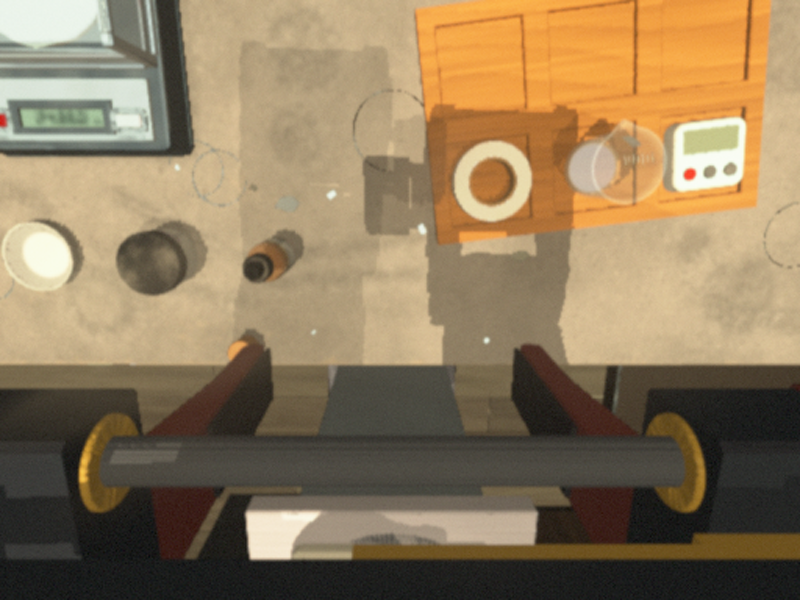

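The beaker stands upright in the front-centre pocket, with its base at (593,167), mouth at (630,162) and lip at (625,125). Jar and dropper are next.

```bash
python3 - <<'E'
from h import *
def chk(lo,hi):
    w=get_grip_width()*88
    if not lo<w<hi: print("BAD",w,get_time()); raise SystemExit
pick((.4315,.204),.017,0); chk(50,58)
place(pocket(.046,-.092),.0245,7)
pick((.4335,.104),.020,0); chk(29,37)
place(pocket(.046,.092),.0275,7)
over((.47,.36),.24,0)
snap("w8"); print(get_time())
im=read_camera("side")[110:200,200:320,::-1]; a=cv2.imread("pics/w8.png")
cv2.imwrite("pics/w8b.png",np.hstack([cv2.resize(a,(400,300)),cv2.resize(im,(400,300),interpolation=cv2.INTER_CUBIC)]))
E
```

```text
width mm 51.698618368912456 F 29.997543759038763
width 51.61701689045627
hit True [ 0.6112 -0.2583 -0.0057]
width mm 32.49695724275136 F 30.001259901328012
width 32.65229896888917
hit True [ 0.589  -0.0758 -0.003 ]
65.6167
```

View pics/w8b.png

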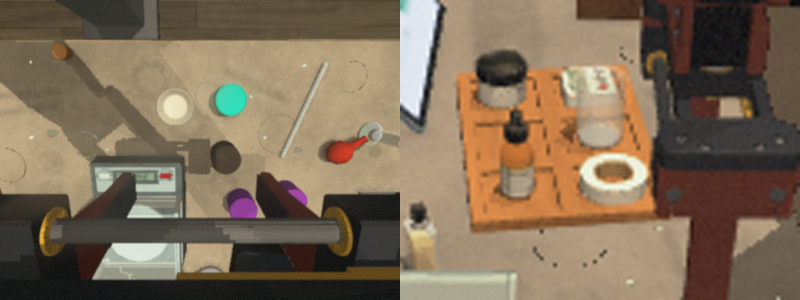

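Jar and dropper stand upright in their pockets. The wrist view (half scale, turned 180°) shows the dark tin at (226,157) and the dish at (175,107). I'll zoom in there to refine both.

```bash
python3 - <<'E'
from h import *
K=camera_info("wrist")["intrinsics"];T=np.load("T_w8.npy"); T1=np.load("T_w1.npy")
im=cv2.imread("raw_w8.png")
for n,xy,z,r,c in [("tin",(.520,.409),.048,.0255,(0,255,0)),("dish",(.4313,.321),.013,.031,(255,0,0))]:
    a=np.linspace(0,6.28,60); P=np.c_[xy[0]+r*np.cos(a),xy[1]+r*np.sin(a),np.full(60,z)]
    for k,(Tm) in enumerate((T,T1)):
        print(n,proj([*xy,z],Tm,K))
    cv2.polylines(im,[np.int32(np.round(proj(P,T,K)*16))],1,c,1,0,4)
cv2.imwrite("pics/w8c.png",cv2.resize(im[100:240,190:330],(600,600),interpolation=cv2.INTER_CUBIC))
E
```

```text
tin [[288.8921 206.5222]]
tin [[127.9748  86.7693]]
dish [[223.2037 136.7868]]
dish [[211.4146 159.9718]]
```

View pics/w8c.png

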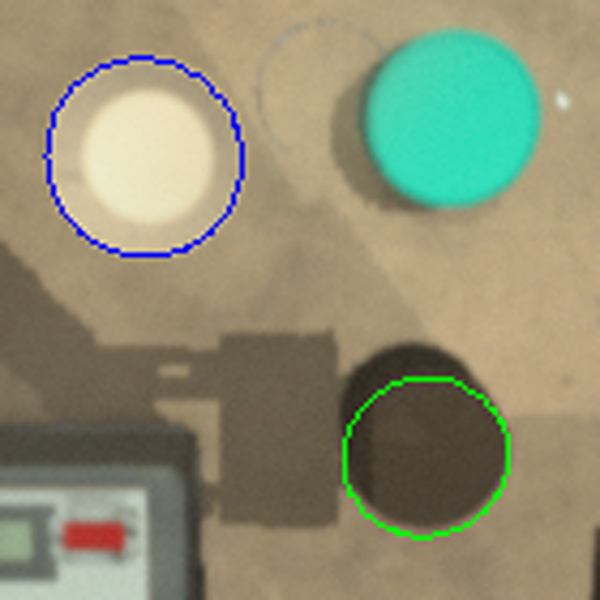

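The dish circle fits. The tin's top sits about 2 mm lower in x than drawn, so I'll use (0.518, 0.4098). Placing the tin now.

```bash
python3 - <<'E'
from h import *
pick((.518,.4098),.016,-45,up=.26); w=get_grip_width()*88
if 46<w<54:
    place(pocket(.046,0),.0235,-38,up=.22)
    K=camera_info("wrist")["intrinsics"]
    over((.45,-.17),.22,0); snap("w9"); T=np.load("T_w9.npy")
    im=cv2.imread("raw_w9.png"); a=np.linspace(0,6.28,60)
    for (x,y),z,r in [((-.046,0),.079,.0275),((-.046,0),.007,.025),((.046,0),.055,.0255),((.046,-.092),.051,.0275),((.046,.092),.007,.0165)]:
        c=pocket(x,y); P=np.c_[c[0]+r*np.cos(a),c[1]+r*np.sin(a),np.full(60,z)]
        cv2.polylines(im,[np.int32(np.round(proj(P,T,K)*16))],1,(0,255,0),1,0,4)
    cv2.imwrite("pics/w9b.png",cv2.resize(im[:240,80:400],(800,600),interpolation=cv2.INTER_CUBIC))
print(get_time())
E
```

```text
width mm 48.30896953267024 F 30.000423596939072
width 48.32569242163444
hit True [ 0.6    -0.167  -0.0069]
79.1083
```

View pics/w9b.png

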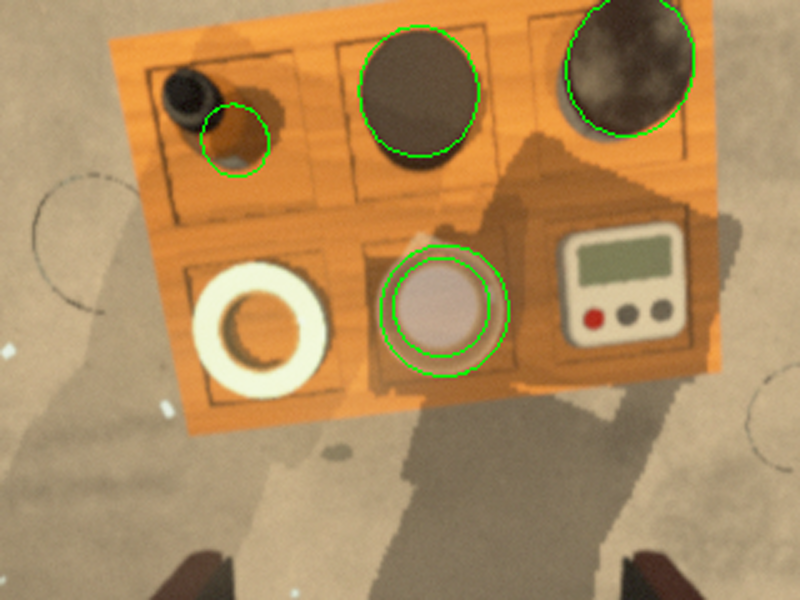

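All four overlays fit. The beaker's mouth is at about (438,306), within 1.5 mm of the pocket centre, with the lip at (415,237). Now the dish.

```bash
python3 - <<'E'
from h import *
pick((.4315,.3208),.002,-30,up=.2,op=.85); w=get_grip_width()*88
if 52<w<66:
    xy=pocket(-.046,0)+[.0007,.001]
    over(xy,.2,17); movel([*xy,.065],v=.2)
    hit=movel([*xy,.0425],v=.03,until_force=4); print(hit,get_tcp_pos(),get_grip_width()*88)
    command_gripper(.85); wait(.3); movel([*xy,.2],v=.15)
    over((.45,-.17),.22,0); snap("w10")
    im=read_camera("side")[110:200,200:320,::-1]; a=cv2.imread("raw_w10.png")[:240,80:400]
    cv2.imwrite("pics/w10b.png",np.hstack([cv2.resize(x,(400,300),interpolation=cv2.INTER_CUBIC) for x in(a,im)]))
print(get_time())
E
```

```text
width mm 59.59727737849646 F 30.000252079030076
True [ 0.5101 -0.1774  0.0473] 59.74633919755165
90.3583
```

View pics/w10b.png

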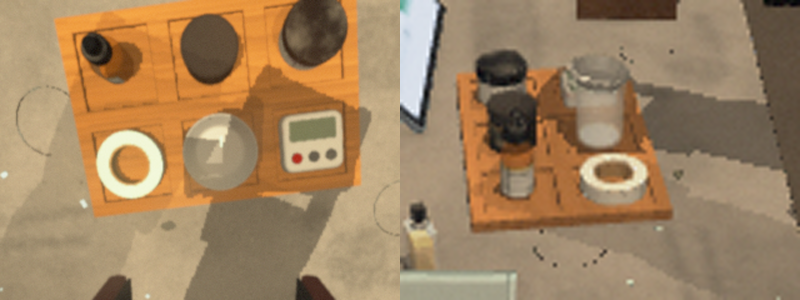

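The dish is on the beaker. With the last picture I'll check centring and level, using predicted circles for a level dish.

```bash
python3 - <<'E'
from h import *
K=camera_info("wrist")["intrinsics"];T=np.load("T_w10.npy"); c=pocket(-.046,0)+[.0007,.001]; a=np.linspace(0,6.28,80)
rim=np.c_[c[0]+.031*np.cos(a),c[1]+.031*np.sin(a),np.full(80,.087)]
S=8
def mk(im,T,K,w):
    u,v=np.int32(proj([*c,.06],T,K)[0]); u0,v0=u-w,v-w
    o=cv2.resize(im[v0:v+w,u0:u+w],(400,400),interpolation=cv2.INTER_CUBIC); s=400/(2*w)
    o2=o.copy(); cv2.polylines(o2,[np.int32(((proj(rim,T,K)-[u0,v0]+.5)*s-.5)*16)],1,(0,255,0),1,0,4); return o,o2
w=mk(cv2.imread("raw_w10.png"),T,K,42)
i=camera_info("side"); s=mk(read_camera("side")[:,:,::-1],i["T"],i["intrinsics"],20)
cv2.imwrite("pics/f.png",cv2.resize(np.vstack([np.hstack(w),np.hstack(s)]),(600,600)))
print(get_time())
E
```

```text
90.4083
```

View pics/f.png

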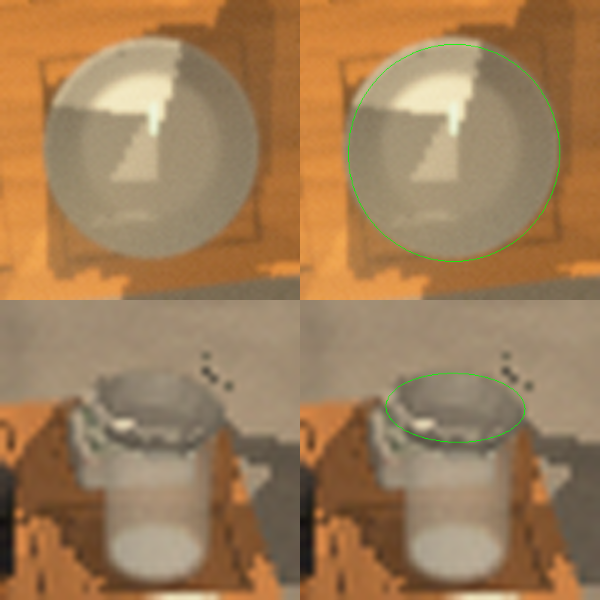

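From above the dish is centred to within about 1 mm, but the side view hints at a slight tilt. I'll measure it numerically by fitting a 3D rim circle over several wrist views.

```bash
cat > fit.py <<'E'
from h import *
from scipy.optimize import differential_evolution
from scipy.ndimage import map_coordinates
K=camera_info("wrist")["intrinsics"]; c=pocket(-.046,0); a=np.linspace(0,2*np.pi,180,endpoint=False)
def fit(names,r=.031,z0=.087):
    V=[(np.load(f"T_{n}.npy"),cv2.GaussianBlur(cv2.imread(f"raw_{n}.png").astype(np.float32),(0,0),1.)) for n in names]
    def pts(p,r):
        n=R.from_euler('xy',[p[3],p[4]]).as_matrix(); return np.c_[r*np.cos(a),r*np.sin(a),0*a]@n.T+[c[0]+p[0],c[1]+p[1],z0+p[2]]
    def cost(p):
        s=0
        for T,im in V:
            f=[np.stack([map_coordinates(im[...,k],proj(pts(p,q),T,K)[:,::-1].T,order=1) for k in range(3)]) for q in (r-.0012,r+.0012)]
            s-=np.minimum(np.abs(f[1]-f[0]).sum(0),60).mean()
        return s
    o=differential_evolution(cost,[(-.008,.008),(-.008,.008),(-.006,.008),(-.25,.25),(-.25,.25)],seed=1,popsize=15,maxiter=70,tol=1e-6)
    print(names,"mm",o.x[:3]*1e3,"deg",np.degrees(o.x[3:]),o.fun)
E
python3 - <<'E'
from fit import *
for i,p in enumerate([(.46,-.17,.15),(.45,-.07,.17),(.45,-.27,.17)]):
    over(p[:2],p[2],0); snap(f"v{i}"); print(proj([*c,.087],np.load(f"T_v{i}.npy"),K))
print(get_time())
fit(["v0","v1","v2"]); fit(["v0","v1"]); fit(["v0","v2","w10"])
E
```

```text
[[259.806  138.7486]]
[[370.1546 128.2805]]
[[146.6111 125.6748]]
92.25
['v0', 'v1', 'v2'] mm [2.053  1.9071 2.2817] deg [ 0.6884 -4.1954] -170.13783264160156
['v0', 'v1'] mm [2.6169 2.7933 4.0849] deg [-3.1972 -4.0643] -113.54237
['v0', 'v2', 'w10'] mm [2.0946 1.6175 3.2903] deg [1.6231 0.5281] -172.30636596679688
```

```bash
sed -i 's/,60).mean/,180).mean/' fit.py; python3 - <<'E'
from fit import *
for n in (["v0","v1","v2"],["v0","v1","v2","w10"],["v0","v2","w10"],["v0","v1","w10"],["v1","v2"]): fit(n)
print("beaker mouth before dish"); fit(["w9"],.0272,.079)
E
```

```text
['v0', 'v1', 'v2'] mm [2.1257 1.9268 2.6073] deg [ 0.4278 -2.6273] -254.95718
['v0', 'v1', 'v2', 'w10'] mm [2.1651 1.9624 2.7502] deg [ 0.3935 -2.4252] -319.6474609375
['v0', 'v2', 'w10'] mm [2.2359 1.7296 3.1221] deg [ 1.439  -1.9296] -248.83534
['v0', 'v1', 'w10'] mm [2.181  2.4697 3.7339] deg [-2.8477 -2.9601] -220.07329
['v1', 'v2'] mm [1.957  1.8276 2.3433] deg [ 0.7412 -3.4705] -177.52603149414062
beaker mouth before dish
['w9'] mm [0.6501 2.109  8.    ] deg [-1.9623  2.2238] -69.03107452392578
```

The fit puts the dish about 1.5 mm too far towards the lip, with roughly 2.5° of tilt. I'll re-seat it: grip it where it sits, lift 4 mm, shift back, lower, release and re-measure.

```bash
python3 - <<'E'
from fit import *
d=c+[.0021,.0019]; t=c+[.0004,.0019]
over(d,.12,17); command_gripper(.85); movel([*d,.0465],v=.1); command_gripper(.0); print(get_grip_width()*88)
movel([*d,.051],v=.05); movel([*t,.051],v=.03)
print(movel([*t,.0425],v=.02,until_force=5),get_tcp_pos(),get_ft_force())
command_gripper(.85); wait(.3); movel([*t,.15],v=.1)
for i,p in enumerate([(.46,-.17,.15),(.45,-.07,.17),(.45,-.27,.17)]):
    over(p[:2],p[2],0); snap(f"x{i}")
print(get_time())
fit(["x0","x1","x2"]); fit(["x0","x2"]); fit(["x1","x2"])
E
```

```text
59.45486540766355
True [ 0.5106 -0.1766  0.0468] [0.0282 0.2792 3.2773]
98.9167
['x0', 'x1', 'x2'] mm [1.5026 1.7084 2.251 ] deg [-0.3902 -1.2063] -253.6864471435547
['x0', 'x2'] mm [1.5554 1.3931 2.8978] deg [ 1.1473 -1.1744] -183.74581909179688
['x1', 'x2'] mm [1.351  1.9794 0.3491] deg [ 2.1555 -1.8651] -175.84588623046875
```

```bash
python3 - <<'E'
import fit as f
from h import *
c0=f.c
f.c=pocket(-.046,.092)
for n in ["x0","x1","x2"]: print(n,proj([*f.c,.026],np.load(f"T_{n}.npy"),f.K))
f.fit(["x0","x1"],.033,.026); f.fit(["w10","x1"],.033,.026)
f.c=pocket(.046,0); f.fit(["x0","x1","x2"],.0255,.055); f.fit(["w9","w10"],.0255,.055)
E
```

```text
x0 [[169.5964 144.8067]]
x1 [[265.6182 135.8858]]
x2 [[ 82.3434 134.2251]]
['x0', 'x1'] mm [-0.0274  0.0323  1.0246] deg [0.2519 2.6559] -309.55798
['w10', 'x1'] mm [-0.075   0.0497  1.3622] deg [0.0403 1.9132] -300.0798034667969
['x0', 'x1', 'x2'] mm [-1.4064 -0.0383 -0.2042] deg [-0.5853  8.9487] -282.9645690917969
['w9', 'w10'] mm [-5.3496 -0.689   8.    ] deg [  2.5624 -11.9336] -237.24374389648438
```

```bash
sed -i 's/z0=.087):/z0=.087,lock=None):/; s/\[(-.008,.008),(-.008,.008),.*(-.25,.25)\]/[(-.008,.008),(-.008,.008)]+([(-1e-5,1e-5)]*3 if lock else [(-.006,.008),(-.25,.25),(-.25,.25)])/' fit.py; python3 - <<'E'
from fit import *
print("base"); 
for n in ("w9","w7"):
  for r in (.0225,.024,.025): fit([n],r,.008,1)
print("mouth")
for n in ("w9","w7"):
  for r in (.0265,.0275): fit([n],r,.079,1)
print("base now")
for n in ("x1","x2"): fit([n],.024,.008,1)
print("dish")
for n in ("x0","x1","x2"): fit([n],.031,.087,1)
E
```

```text
base
['w9'] mm [-0.1758  1.6608 -0.01  ] deg [ 0.0005 -0.0006] -54.956993103027344
['w9'] mm [5.1998 1.472  0.01  ] deg [0.0004 0.0005] -38.54758071899414
['w9'] mm [6.9342 0.0237 0.01  ] deg [ 0.0004 -0.0004] -41.46881866455078
['w7'] mm [ 0.0545 -0.9311 -0.01  ] deg [-0.0004  0.0005] -62.77140426635742
['w7'] mm [-1.1375 -1.5452 -0.01  ] deg [0.0006 0.0006] -49.93972396850586
['w7'] mm [ 0.73   -4.088   0.0099] deg [-0.0006  0.0006] -45.72711944580078
mouth
['w9'] mm [ 0.5697 -0.2278  0.01  ] deg [-0.0001  0.0005] -54.63584518432617
['w9'] mm [0.2255 1.9201 0.01  ] deg [-0.0005  0.0005] -64.76367950439453
['w7'] mm [ 1.3021 -4.1528  0.01  ] deg [-0.0006  0.0001] -40.21558380126953
['w7'] mm [0.2792 2.532  0.01  ] deg [-0.0006 -0.0006] -42.880672
base now
['x1'] mm [ 0.1955 -2.2554  0.0099] deg [-0.0006 -0.0001] -42.397766
['x2'] mm [1.1316 5.2688 0.01  ] deg [ 0.0002 -0.0004] -41.507526
dish
['x0'] mm [1.6326 1.8431 0.01  ] deg [-0.0005  0.0005] -74.519966
['x1'] mm [1.4528 2.5358 0.01  ] deg [-0.0003 -0.0006] -74.36939
['x2'] mm [1.4771 2.1559 0.01  ] deg [ 0.0006 -0.0006] -97.82101
```

The dish sits at (1.5, 2.1) mm and the mouth at (0.2, 1.9) mm, so 1.3 mm of offset remains because the arm lagged the last shift. I'll do one more short correction and let the arm settle before lowering.

```bash
python3 - <<'E'
from fit import *
d=c+[.0015,.0020]; t=c+[.0002,.0019]
over(d,.12,17); command_gripper(.85); movel([*d,.0465],v=.1); wait(.2); command_gripper(.0); print(get_grip_width()*88)
movel([*d,.052],v=.05); movel([*t,.052],v=.02); wait(.4); print(get_tcp_pos()[:2]-c)
print(movel([*t,.0425],v=.015,until_force=5),get_tcp_pos(),get_tcp_pos()[:2]-c)
command_gripper(.85); wait(.3); movel([*t,.15],v=.1)
for i,p in enumerate([(.46,-.17,.15),(.45,-.07,.17),(.45,-.27,.17)]):
    over(p[:2],p[2],0); snap(f"y{i}")
print(get_time())
fit(["y0","y1","y2"])
for n in ("y0","y1","y2"): fit([n],.031,.087,1)
E
```

```text
59.17240926517388
[0.0002 0.0019]
True [ 0.5103 -0.1765  0.0465] [0.0008 0.0019]
106.3333
['y0', 'y1', 'y2'] mm [1.117  1.6211 2.1962] deg [-1.1631 -0.427 ] -251.67494201660156
['y0'] mm [1.2507 1.6448 0.01  ] deg [-0.0005  0.0006] -73.841796875
['y1'] mm [1.004  2.2773 0.01  ] deg [-0.0006 -0.0005] -74.45933532714844
['y2'] mm [1.0635 1.8378 0.01  ] deg [ 0.0006 -0.0006] -99.55770111083984
```

```bash
python3 -c "
from station import *
print(job_done(),get_time())"
```

```text
the job is handed in; nothing more can be done
the job is handed in; nothing more can be done
```

I set the board out as asked and handed the job in just after 106 s of the 128 s allowed; the beaker, jar, dropper and tin are in their pockets, and the last camera fit puts the dish on the beaker within about 1 mm of centre and about 1° of level.

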